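# Bed a wafer pack into the corner of the squaring board

## Task

Lay the flat wafer pack on the sloping squaring board a few centimetres above the ledge, its long side along the ledge and its end well short of the side stop, and let go so that it slides down flat onto the ledge. Then push it along the ledge into the corner until it presses firmly on the rubber pad of the side stop, with about 8 newtons (at least 5, never above 16), keep that push for a moment, and leave the pack resting on the ledge and touching the pad. Leave the tin, the ribbon spool and the wrapped sweet where they are.

Things in the scene. Friction and masses are not known exactly. Their poses are not given: they have to be found in the camera images.
- pack_center (a point): Centre (half-way up) of the loose flat wafer pack, a yellow box 46 x 96 x 22 mm (x, y, z of its own frame), about 0.06 kg, lying flat on the table to the robot's right. Its y is the long direction, z points up out of its face; gripped across the 46 mm side. Either end of the pack may face the stop.
- wafer_pack: The same pack; origin at the centre of its underside, 11 mm under pack_center, same axes.
- board: Sloping squaring board, a smooth white plate fixed on a wooden base. Origin on the plate's upper face, at the foot of the ledge; x points up the slope (away from the robot, rising 20 degrees), y left along the ledge (falling 5 degrees), z out of the plate. Plate: x -16 to 156 mm, y -150 to 125 mm. Slippery (friction about 0.2): a pack let go on it slides straight down to the ledge.
- ledge_mid (a point): Middle of the upper inner edge of the aluminium ledge along the plate's whole lower edge: in the board's frame x = 0, y = -12.5, z = 14 mm. The ledge is 14 mm high, 12 mm thick. A pack that has slid down onto it mostly stays where it is along the ledge. Seated flat on plate and ledge, long side along it, the pack's centre is at board x = 23 mm, z = 11 mm.
- stop_slot (a point): Middle of the slot in which the side stop is clamped: board x = 75, y = 83, z = 0 mm. The stop is a steel block across the plate's left part, x 7 to 82 mm, 25 mm high, thumb screw 34 mm high. Its rubber pad (x 7 to 39, z 3.5 to 19.5 mm) faces right; its face stands anywhere from y = 40 to 80 mm, not measured: find it by feel. It gives 1 mm per 4 N, at most 6 mm.
- tin_center (a point): Centre of the loose round cocoa tin, 64 mm wide and 64 mm high, upright, a bystander right of the board.
- spool_center (a point): Centre of the loose ribbon spool, 53 mm wide, 22 mm high, lying flat, a bystander.
- sweet_center (a point): Centre of the loose wrapped sweet, 29 x 60 x 18 mm, a bystander between pack and board.
There are look-alikes about, which are no part of the job. Several things look just like the wafer_pack: the one meant starts farthest to the robot's left.

How it is judged:
On the way, in this order (a step that is already met when the one before it is completed fails the run):
1. the pack lies on the plate with clear space between it and the ledge (x of pack_center in the frame of board between 0.033 and 0.135 m and z of pack_center in the frame of board between 0.0085 and 0.017 m and angle between the z axis of wafer_pack and the z axis of board, either way round below 0.2 rad), for 0.04 s.
2. the pack lies flat on the plate, let go, resting on the ledge, its long side along it, its end at least 5 mm short of the pad (x of pack_center in the frame of board between 0.0195 and 0.0265 m and z of pack_center in the frame of board between 0.0085 and 0.0145 m and angle between the y axis of wafer_pack and the y axis of board, either way round below 0.06 rad and angle between the z axis of wafer_pack and the z axis of board, either way round below 0.06 rad and contact force between the fingers and wafer_pack below 0.05 N and linear speed of wafer_pack below 0.02 m/s and y of pack_center in the frame of stop_pad below -0.053 m), for 0.2 s.
3. the pack, flat and on the ledge, is pressed against the stop's rubber pad with at least 5 N (x of pack_center in the frame of board between 0.0195 and 0.0265 m and z of pack_center in the frame of board between 0.0085 and 0.0145 m and angle between the y axis of wafer_pack and the y axis of board, either way round below 0.06 rad and angle between the z axis of wafer_pack and the z axis of board, either way round below 0.06 rad and contact force between wafer_pack and stop_pad above 5 N), for 0.3 s.
At the end, for the whole second after the job is handed in: The pack is let go and at rest, flat on the plate (within 2.5 mm), on the ledge (within 3.5 mm) and square to it (within 0.06 rad), its end touching the stop's pad (within 2.5 mm) (x of pack_center in the frame of board between 0.0195 and 0.0265 m and z of pack_center in the frame of board between 0.0085 and 0.0145 m and angle between the y axis of wafer_pack and the y axis of board, either way round below 0.06 rad and angle between the z axis of wafer_pack and the z axis of board, either way round below 0.06 rad and contact force between the fingers and wafer_pack below 0.05 N and linear speed of wafer_pack below 0.02 m/s and y of pack_center in the frame of stop_pad between -0.0505 and -0.0455 m).
It fails at once if the pack is pressed against the stop with more than 16 N (contact force between wafer_pack and side_stop above 16 N).
It fails at once if the tin is disturbed (moved more than 15 mm) (distance of tin_center from where it was at the start of the episode above 0.015 m).
It fails at once if the ribbon spool is disturbed (moved more than 15 mm) (distance of spool_center from where it was at the start of the episode above 0.015 m).
It fails at once if the wrapped sweet is disturbed (moved more than 15 mm) (distance of sweet_center from where it was at the start of the episode above 0.015 m).
It also fails if it takes over 61 s, if anything falls off the work surface, if the arm or the gripper's body presses on something with over 40 N, if the wrist force passes 120 N, or if a joint passes its speed limit or range.

## Robot

A 6-joint arm with a two-finger parallel gripper is mounted at the origin on a cart in front of the work surface, level with it; the furniture and walls round the work are solid. World frame = base frame: x ahead of the robot, y to its left, z up, the work surface at z = 0. Lengths are in m, angles in rad, forces in N, time in s.
With the tool pointing down it reaches from about 0.225 to 0.725 m from the base axis. Payload 3.1 kg.
Tool frame: the origin (TCP) lies midway between the tips of the shut fingers; the grasp point (between the pads) lies 19 mm behind it (manip.grip_depth is the distance from the TCP to the grasp point, in m); z points along the fingers, y is the line along which they close (so a half turn about z gives the same grasp; the last joint's range is limited). The gripper opens to 85 mm and grips with 20 to 120 N. Pads are 22 mm wide; open, the fingers measure 114 mm over their backs; the gripper's body (76 mm by 85 mm) begins 54 mm behind the grasp point. The pads swing forward as they close: fully open they stand 13 mm farther back than shut.
Start: joints at [1.065, 0.048, 0.099, 1.622, 0, 1.443], TCP at [0.194, 0.488, 0.231] pointing down, gripper open.
Joint ranges: [-2.91, 2.91], [-0.99, 1.94], [-1.21, 1.42], [-2.12, 2.29], [-1.49, 1.47], [-3.14, 3.14]. Speed limits (rad/s): [2.79, 2.79, 3.14, 3.14, 3.14, 3.14].

## Interface

Orientations are given as [roll, pitch, yaw] about the fixed x, y, z axes, in that order (R = Rz(yaw) Ry(pitch) Rx(roll)).
In Python, from station import observe, imaging, manip gives the robot as it stands. The module is installed in compiled form; this text tells all that it offers.
- The arm moves only by the shell command python3 -m pendant 'ROWS' [OPENING] [FORCE]. ROWS is JSON, a list of rows, each a list of 6 numbers: the shift along the tool's x, y, z in cm, then the turn, a rotation vector about the tool's x, y, z in rad. A call has 1 to 5 rows; each row shifts and turns the commanded pose from where the row before left it, along the tool's axes as they then stand; what a row does not reach is not made up. A row lasts 1/10 s, in which the tool goes at most 50 mm and 8.59 degrees, less where a joint would pass 70% of its speed; a pose out of reach is approached as far as the arm can. A call is refused whole if a number of a shift passes 5 or a number of a turn 0.15, either way. A call with a gripper value outside its range is refused whole. OPENING is the opening, from -1 (shut) to 1 (fully open), so that 0 is half open, set as the call begins (- or left out, the last holds). The fingers move at their own pace and stop on an object; FORCE is the grip in N (left out, the last holds). Time passes only in rows, so rows that do not move let the fingers close. It gives the time, the measured TCP pose, the force, the opening and the grip force at its end, in the units of the state.
- observe(): the state, without advancing time (a new reading comes with each control period).
- imaging.snapshot(name): name is "scene" or "top" or "wrist"; returns a dict with "color" (384x512x3 uint8, red, green, blue), "camera_matrix" (3x3 intrinsics, pixels), "R" (3x3) and "t" (3): a world point X has camera coordinates R X + t. Camera axes: x right, y down, z forward; pixel columns grow to the right and rows downward; lengths in m; the calibration is good to about 2 mm. A picture is of the moment at which its call begins. There is no depth.
- manip.job_done(): hands the job in; it is judged then, once.
The state is a dict: "clock": time; "joints": joint angles; "dq": joint speeds; "joint_torque": joint torques, N m; "eef_pos": TCP position; "orientation": TCP orientation; "ft_force": force on the tool from outside, world axes, zero at the start; "torque": the same for the moment, N m; "opening": opening from 0.0 (shut) to 1.0 (fully open); "grip_force": force on a finger pad.
Only numpy, scipy, OpenCV 4.12 (cv2) and the standard library are available. Lean on these libraries where they do the work, as an engineer would, in place of code of your own. Each camera call takes 0.05 s, during which the arm holds its last target. There are 200 camera calls.

## Working session

There is one attempt and no reset: what is moved stays moved. The work goes in short steps, Python scripts to look and compute and a shell command to move; the robot and the scene stay as the last step left them, time stands still between calls to the robot, and variables do not carry over. Pictures are saved under pics/ and viewed, at most 10 in all, crops included, and the job is handed in when it is done.

```bash
mkdir -p pics; ls; python3 - <<'E'
from station import observe, imaging, manip
import cv2,numpy as np
s=observe();print({k:np.round(v,3).tolist() for k,v in s.items()})
for n in("scene","top"):
    p=imaging.snapshot(n);cv2.imwrite(f"pics/{n}0.png",p["color"][...,::-1]);np.savez(f"{n}0.npz",**p)
    R,t=np.array(p["R"]),np.array(p["t"]);print(n,np.round(-R.T@t,3),np.round(R,3).tolist(),np.round(p["camera_matrix"],1).tolist())
a=cv2.imread("pics/scene0.png");b=cv2.imread("pics/top0.png")
E
```

```text
pics
{'clock': 0.0, 'joints': [1.065, 0.049, 0.098, 1.622, -0.0, 1.443], 'dq': [-0.001, -0.001, -0.0, -0.001, -0.001, -0.001], 'joint_torque': [0.001, -33.878, 32.002, 0.02, -0.0, -0.0], 'eef_pos': [0.193, 0.487, 0.23], 'orientation': [-3.139, -0.0, 2.764], 'ft_force': [0.275, -0.329, -0.124], 'torque': [-0.008, -0.038, -0.001], 'grip_force': 0.0, 'opening': 1.002}
scene [-0.1   -1.333  0.955] [[0.864, -0.504, -0.022], [-0.305, -0.488, -0.818], [0.401, 0.713, -0.575]] [[487.0, 0.0, 248.9], [0.0, 487.0, 189.5], [0.0, 0.0, 1.0]]
top [ 0.336 -0.247  1.426] [[0.019, -1.0, -0.014], [-0.99, -0.017, -0.139], [0.139, 0.017, -0.99]] [[347.3, 0.0, 257.7], [0.0, 347.3, 195.9], [0.0, 0.0, 1.0]]
```

View pics/top0.png

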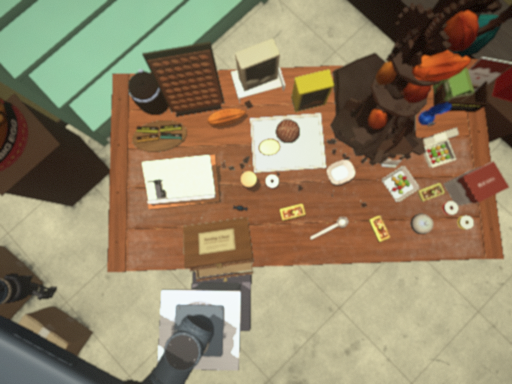

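View pics/scene0.png

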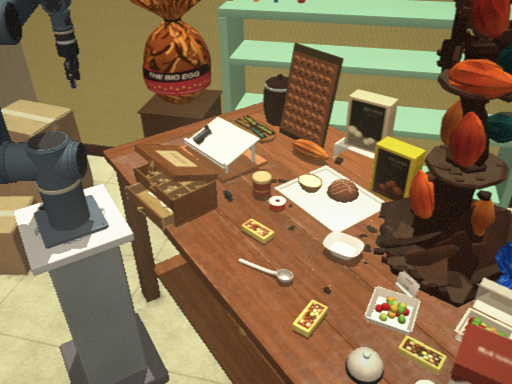

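The top view shows three yellow packs, at (292,212), (379,228) and (431,191); the leftmost one, (292,212), is mine. The board is at (180,178) with the stop at its left end (157,190), the tin at (249,180) and the spool at (272,181). A dark thing at (239,208) is probably the sweet.

```bash
cat > h.py <<'E'
import numpy as np,cv2
from scipy.spatial.transform import Rotation as Ro
from station import observe,imaging,manip
def cast(p,uv,z):
    R,t,K=map(np.array,(p["R"],p["t"],p["camera_matrix"]))
    c=-R.T@t; d=R.T@np.linalg.inv(K)@np.array([uv[0],uv[1],1.]); return c+d*(z-c[2])/d[2]
def proj(p,X):
    q=np.array(p["camera_matrix"])@(np.array(p["R"])@np.array(X)+np.array(p["t"]));return q[:2]/q[2]
def tri(p1,u1,p2,u2):
    A=[];b=[]
    for p,u in((p1,u1),(p2,u2)):
        R,t,K=map(np.array,(p["R"],p["t"],p["camera_matrix"]));c=-R.T@t;d=R.T@np.linalg.inv(K)@np.array([u[0],u[1],1.]);d/=np.linalg.norm(d)
        P=np.eye(3)-np.outer(d,d);A.append(P);b.append(P@c)
    return np.linalg.lstsq(np.vstack(A),np.hstack(b),rcond=None)[0]
def snap(n,f=None):
    p=imaging.snapshot(n)
    if f: cv2.imwrite(f"pics/{f}.png",p["color"][...,::-1]);np.savez(f"{f}.npz",**p)
    return p
def load(f): return dict(np.load(f"{f}.npz"))
def pose():
    s=observe();return np.array(s["eef_pos"]),Ro.from_euler("xyz",s["orientation"]).as_matrix(),s
E
python3 - <<'E'
from h import *
T=load("top0");S=load("scene0")
for n,uv,z in(("pack",(292,212),.022),("tin",(249,180),.06),("spool",(272,181),.022),("sweet",(239,208),.01),("sp",(45,292),.23)): print(n,cast(T,uv,z).round(3))
print("pack scene",cast(S,(258,231),.022).round(3),"sweet?",cast(S,(228,196),.01).round(3))
a=cv2.resize(T["color"][130:280,130:330,::-1],None,fx=4,fy=4,interpolation=cv2.INTER_CUBIC);cv2.imwrite("pics/tc.png",a)
b=cv2.resize(S["color"][100:260,130:330,::-1],None,fx=4,fy=3.75,interpolation=cv2.INTER_CUBIC);cv2.imwrite("pics/sc.png",b[:600])
E
```

```text
pack [ 0.469 -0.363  0.022]
tin [ 0.591 -0.188  0.06 ]
spool [ 0.595 -0.281  0.022]
sweet [ 0.483 -0.147  0.01 ]
sp [0.164 0.485 0.23 ]
pack scene [ 0.466 -0.375  0.022] sweet? [ 0.482 -0.157  0.01 ]
```

View pics/tc.png

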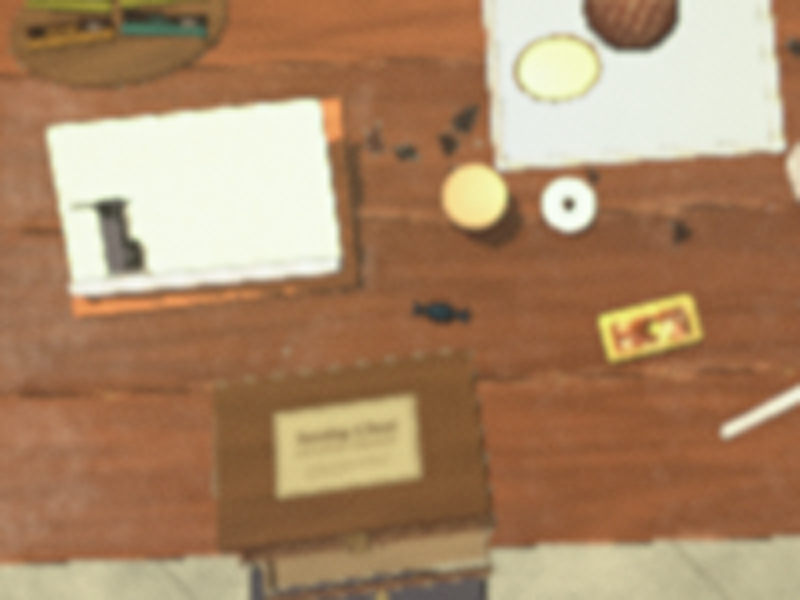

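View pics/sc.png

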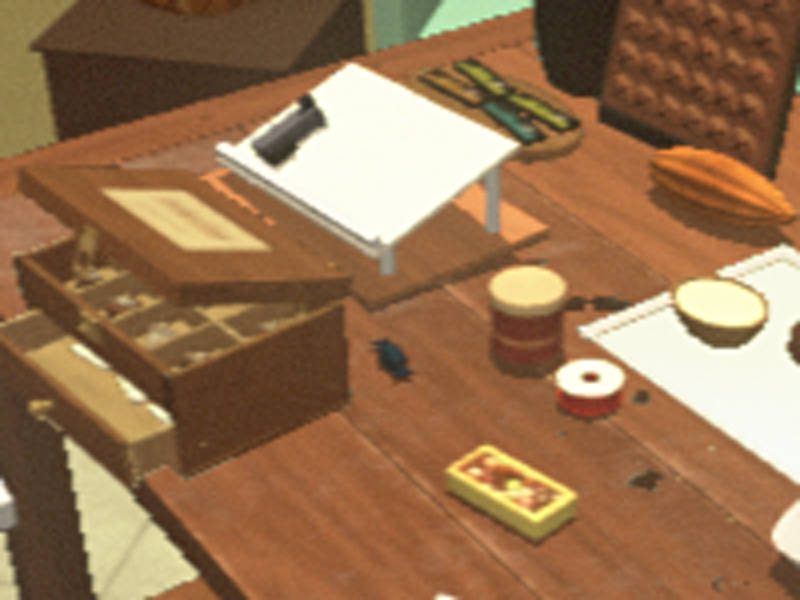

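```bash
python3 - <<'E'
from h import *
T=load("top0");S=load("scene0")
t=lambda a:(130+(a[0]+.5)/4-.5,130+(a[1]+.5)/4-.5)
s=lambda a:(130+(a[0]+.5)/4-.5,100+(a[1]+.5)/3.75-.5)
pts={"UL":((47,127),(352,63)),"UR":((323,100),(518,148)),"LR":((340,272),(385,248)),"LL":((72,292),(220,148)),
"lidFR":((468,352),(350,285)),"lidNR":((490,525),(175,300)),"lidNL":((218,548),(20,170)),"packN":((706,338),(545,540)),"tin":((475,197),(527,283)),"sweet":((441,313),(393,358)),"spool":((568,204),(590,378)),"pack":((651,328),(511,484))}
X={k:tri(T,t(a),S,s(b)) for k,(a,b) in pts.items()}
for k,(a,b) in pts.items(): print(k,X[k].round(3),(proj(T,X[k])-t(a)).round(1),(proj(S,X[k])-s(b)).round(1))
B=np.array([[156,125,0],[156,-150,0],[-13,-150,12],[-13,125,12]])/1e3
W=np.array([X[k] for k in("UL","UR","LR","LL")])
r,res=Ro.align_vectors(W-W.mean(0),B-B.mean(0))
M=r.as_matrix();print(M.round(3),res,"origin",(W.mean(0)-M@B.mean(0)).round(4), "slope x,y deg",np.degrees(np.arcsin(M[2,:2])))
print((W-(W.mean(0)+(B-B.mean(0))@M.T)).round(4), "yaw",np.arctan2(M[1,0],M[0,0]))
E
```

```text
UL [0.653 0.239 0.089] [-0.1  0.2] [ 0.2 -0. ]
UR [ 0.678 -0.037  0.11 ] [-0.2  0.4] [ 0.4 -0.1]
LR [ 0.524 -0.055  0.059] [ 0.7 -1.4] [-1.8  0.2]
LL [0.496 0.219 0.044] [ 0.1 -0.1] [-0.2  0. ]
lidFR [ 0.435 -0.185  0.123] [-0.1  0.1] [ 0.2 -0. ]
lidNR [ 0.281 -0.211  0.178] [ 0.2 -0.6] [-0.8  0. ]
lidNL [0.253 0.028 0.185] [-0.1  0.3] [ 0.4 -0. ]
packN [ 0.463 -0.423  0.009] [ 0.1 -0.2] [-0.2  0. ]
tin [ 0.594 -0.186  0.07 ] [ 0.  -0.1] [-0.1  0. ]
sweet [ 0.484 -0.151  0.009] [ 0.  -0.1] [-0.1  0. ]
spool [ 0.596 -0.279  0.024] [-0.   0.1] [ 0.1 -0. ]
pack [ 0.471 -0.365  0.021] [-0.   0.1] [ 0.1 -0. ]
[[ 0.927 -0.098 -0.363]
 [ 0.116  0.993  0.026]
 [ 0.358 -0.066  0.931]] 0.006242897346859785 origin [0.5223 0.0955 0.0434] slope x,y deg [20.97716059 -3.78619392]
[[-0.0015  0.0016 -0.0021]
 [-0.0033 -0.0012  0.0006]
 [ 0.0029 -0.0006 -0.0007]
 [ 0.0019  0.0002  0.0022]] yaw 0.12406813406876967
```

Board, pack and bystanders agree with the given sizes, so I set out: up, then across to above the pack, turning on the way.

```bash
python3 -m pendant '[[0,0,-4,0,0,0],[0,0,-4,0,0,0],[0,0,-2,0,0,0],[-3.18,-3.84,0,0,0,0],[-3.18,-3.84,0,0,0,0]]' 1 30
for i in 1 2 ; do python3 -m pendant '[[-3.18,-3.84,0,0,0,0],[-3.18,-3.84,0,0,0,0],[-3.18,-3.84,0,0,0,0],[-3.18,-3.84,0,0,0,0],[-3.18,-3.84,0,0,0,0]]'; done
python3 -m pendant '[[-3.18,-3.84,0,0,0,0],[-3.18,-3.84,0,0,0,0],[-3.18,-3.84,0,0,0,0],[0,0,0,0,0,0.15],[0,0,0,0,0,0.15]]'
python3 -m pendant '[[0,0,0,0,0,0.15],[0,0,0,0,0,0.15],[0,0,0,0,0,0.15],[0,0,0,0,0,0.15],[0,0,0,0,0,0]]'
python3 - <<'E'
from h import *
p=snap("wrist","w1");x,R,s=pose()
print(x.round(3),R.round(3).tolist(),np.round(s["joints"],2),np.round(s["ft_force"],2))
print("cam",(-np.array(p["R"]).T@p["t"]).round(3),np.round(p["R"],2).tolist(),p["camera_matrix"][0])
E
```

```text
clock: 0.6
eef_pos: [0.2249, 0.3931, 0.3308]
orientation: [-3.141, 0.0, 2.767]
ft_force: [1.5, -1.0, -0.5]
opening: 0.997
grip_force: 0.0
clock: 1.1
eef_pos: [0.3013, 0.1542, 0.331]
orientation: [3.142, 0.0, 2.765]
ft_force: [1.8, 0.6, 0.2]
opening: 1.001
grip_force: 0.0
clock: 1.6
eef_pos: [0.3783, -0.0832, 0.3311]
orientation: [3.141, 0.0, 2.763]
ft_force: [0.9, 0.6, 1.0]
opening: 0.996
grip_force: 0.0
clock: 2.1
eef_pos: [0.4244, -0.225, 0.3292]
orientation: [-3.141, -0.004, 2.455]
ft_force: [-0.0, -0.4, 0.1]
opening: 0.998
grip_force: 0.0
clock: 2.6
eef_pos: [0.4244, -0.2233, 0.3307]
orientation: [-3.141, -0.001, 1.864]
ft_force: [0.8, 0.1, -0.3]
opening: 0.998
grip_force: 0.0
[ 0.424 -0.223  0.331] [[-0.292, 0.957, -0.001], [0.957, 0.292, 0.001], [0.001, -0.001, -1.0]] [-0.62 -0.02  0.23  1.82  0.    0.65] [ 0.43 -0.55  0.7 ]
cam [ 0.401 -0.144  0.473] [[0.96, 0.29, -0.0], [0.27, -0.91, 0.32], [0.09, -0.31, -0.95]] [266.01621737   0.         255.30505481]
```

View pics/w1.png

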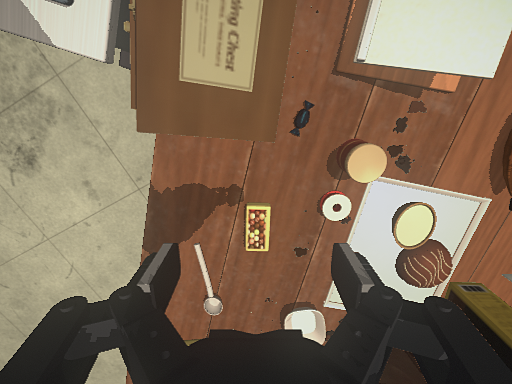

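The wrist view shows the pack at about (258,228), with its long axis nearly vertical in the image. The sweet is at (303,118), the tin at (365,162) and the spool at (337,207). Next I measure the pack.

```bash
cat >> h.py <<'E'
def packrect(p,z=.022,near=None):
    h=cv2.cvtColor(p["color"],cv2.COLOR_RGB2HSV)
    m=cv2.inRange(h,(22,90,120),(38,255,255));m=cv2.morphologyEx(m,cv2.MORPH_CLOSE,np.ones((9,9)))
    out=[]
    for c in cv2.findContours(m,cv2.RETR_EXTERNAL,cv2.CHAIN_APPROX_NONE)[0]:
        if cv2.contourArea(c)<300: continue
        w=np.array([cast(p,q[0],z)[:2] for q in c])*1e3
        r=cv2.minAreaRect(w.astype(np.float32));b=cv2.boxPoints(r)
        e=[b[1]-b[0],b[2]-b[1]];e=max(e,key=np.linalg.norm);out.append((np.round(r[0],1),np.round(r[1],1),round(np.degrees(np.arctan2(e[1],e[0]))%180,1)))
    return out
E
python3 - <<'E'
from h import *
print(packrect(load("w1")))
x,R,s=pose()
d=np.array([.469,-.365,.331])-x
print("tool d cm",(R.T@d*100).round(1),"tool y ang",np.degrees(np.arctan2(R[1,1],R[0,1])))
E
```

```text
[(array([ 469.5, -359.1]), array([44. , 98.1]), np.float32(106.1))]
tool d cm [-14.9   0.1  -0. ] tool y ang 16.95691067712256
```

```bash
python3 -m pendant '[[-4.8,0.1,0,0,0,0.015],[-4.8,0.1,0,0,0,0],[-4.8,0.1,0,0,0,0],[0,0,4.5,0,0,0],[0,0,4.5,0,0,0]]'
python3 -m pendant '[[0,0,4.5,0,0,0],[0,0,4.5,0,0,0],[0,0,2,0,0,0],[0,0,0,0,0,0],[0,0,0,0,0,0]]'
python3 - <<'E'
from h import *
x,R,s=pose();print(x.round(4),np.degrees(np.arctan2(R[1,1],R[0,1])))
p=snap("wrist","w2")
print(packrect(p), [ (o, (R.T@(np.append(o[0]/1e3,x[2])-x)*100).round(2)) for o in packrect(p)])
E
```

```text
clock: 3.15
eef_pos: [0.4698, -0.3646, 0.2408]
orientation: [3.139, 0.004, 1.85]
ft_force: [0.4, -0.0, -0.8]
opening: 0.999
grip_force: 0.0
clock: 3.65
eef_pos: [0.4676, -0.3607, 0.1315]
orientation: [-3.141, -0.0, 1.85]
ft_force: [0.5, 0.5, 0.1]
opening: 1.002
grip_force: 0.0
[ 0.4676 -0.3607  0.1315] 16.022694384163998
[(array([ 469.9, -361.8]), array([44.2, 94.9]), np.float32(105.1))] [((array([ 469.9, -361.8]), array([44.2, 94.9]), np.float32(105.1)), array([-0.17,  0.19, -0.  ]))]
```

View pics/w2.png

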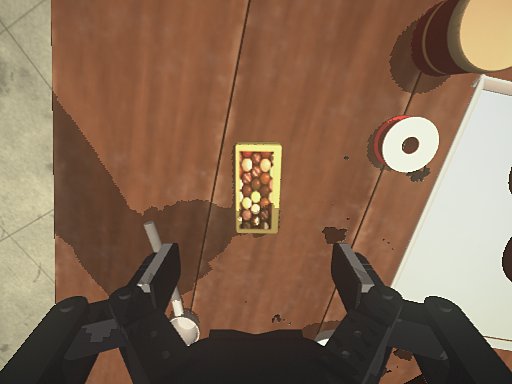

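```bash
python3 - <<'E'
from h import *
p=load("w2");x,R,s=pose()
for q in((150,225),(180,312)): X=cast(p,q,.006); print(X.round(3),(R.T@(X-[.47,-.362,0])*1e3).round(0))
E
```

```text
[ 0.368 -0.44   0.006] [ -47. -119.   -6.]
[ 0.423 -0.55   0.006] [-167.  -97.   -6.]
```

Spoon is clear. Descend and grip.

```bash
python3 -m pendant '[[-0.2,0.2,4,0,0,0],[0,0,4,0,0,0],[0,0,3,0,0,0],[0,0,1.8,0,0,0],[0,0,0,0,0,0]]'
python3 -m pendant '[[0,0,0,0,0,0],[0,0,0,0,0,0],[0,0,0,0,0,0],[0,0,0,0,0,0],[0,0,0,0,0,0]]' -1 30
python3 -m pendant '[[0,0,0,0,0,0],[0,0,0,0,0,0],[0,0,0,0,0,0]]'
python3 -m pendant '[[0,0,-2,0,0,0],[0,0,-4,0,0,0],[0,0,-4,0,0,0],[0,0,-4,0,0,0],[0,0,-4,0,0,0]]'
```

```text
clock: 4.2
eef_pos: [0.4696, -0.3616, 0.0024]
orientation: [-3.14, -0.002, 1.85]
ft_force: [-1.2, 0.9, -0.1]
opening: 1.003
grip_force: 0.0
clock: 4.7
eef_pos: [0.4718, -0.3639, 0.0064]
orientation: [3.139, 0.005, 1.849]
ft_force: [0.1, 0.3, 6.9]
opening: 0.532
grip_force: 32.9
clock: 5.0
eef_pos: [0.4718, -0.3639, 0.0064]
orientation: [3.139, 0.005, 1.849]
ft_force: [-0.3, 0.4, 6.0]
opening: 0.531
grip_force: 32.9
clock: 5.5
eef_pos: [0.47, -0.3619, 0.1851]
orientation: [3.141, 0.0, 1.849]
ft_force: [0.2, -0.8, -1.1]
opening: 0.535
grip_force: 32.1
```

```bash
cat >> h.py <<'E'
M=Ro.from_euler("xyz",[-np.radians(5),-np.radians(20),.124]).as_matrix()
W=np.array([[.653,.239,.089],[.678,-.037,.11],[.524,-.055,.059],[.496,.219,.044]])
Bc=np.array([[156,125,0],[156,-150,0],[-13,-150,12],[-13,125,12]])/1e3
O=W.mean(0)-M@Bc.mean(0)
RT=np.column_stack([M[:,1],M[:,0],-M[:,2]])
def status():
    x,R,s=pose();b=M.T@(x-O)
    print("t",round(s["clock"],2),"tcp world",x.round(4),"board mm",(b*1e3).round(1),"rotvec to board (tool)",Ro.from_matrix(R.T@RT).as_rotvec().round(3),"F board",(M.T@np.array(s["ft_force"])).round(2),"grip",round(s["grip_force"],1),"open",round(s["opening"],3),"j",np.round(s["joints"],2))
    return x,R,s
def go(b):
    x,R,s=pose();w=O+M@np.array(b);print("target world",w.round(4),"tool d cm",(R.T@(w-x)*100).round(2))
E
python3 - <<'E'
from h import *
print(O.round(4),M.round(3).tolist(),((W-O)@M*1e3).round(1).tolist());status();go([.075,-.045,.06])
p=snap("wrist","w3")
E
```

```text
[0.522  0.0953 0.0444] [[0.932, -0.094, -0.349], [0.116, 0.992, 0.044], [0.342, -0.082, 0.936]] [[154.1, 126.6, 2.4], [152.5, -151.3, 1.1], [-10.6, -150.5, 6.3], [-10.0, 125.2, 14.2]]
t 5.5 tcp world [ 0.47   -0.3619  0.1851] board mm [ -53.5 -460.4  129.6] rotvec to board (tool) [-0.341 -0.113  0.168] F board [-0.31 -0.75 -1.15] grip 32.1 open 0.535 j [-0.77  0.22  0.2   1.55  0.    0.52]
target world [0.5752 0.0621 0.1299] tool d cm [37.88 21.76  5.52]
```

View pics/w3.png

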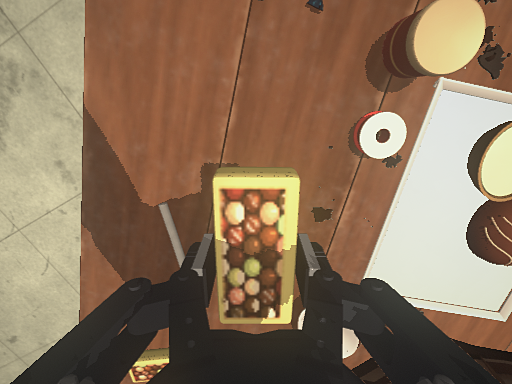

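```bash
python3 -m pendant '[[3.8,2.2,-1,0,0,0],[3.8,2.2,-1,0,0,0],[3.8,2.2,-1,0,0,0],[3.8,2.2,0,0,0,0],[3.8,2.2,0,0,0,0]]'
python3 -m pendant '[[3.8,2.2,0,0,0,0],[3.8,2.2,0,0,0,0],[3.8,2.2,0,0,0,0],[3.8,2.2,0,0,0,0],[3.8,2.2,0,0,0,0]]'
python3 -m pendant '[[0,0,0,-0.113,-0.038,0.056],[0,0,0,-0.113,-0.038,0.056],[0,0,0,-0.113,-0.038,0.056],[0,0,0,0,0,0],[0,0,0,0,0,0]]'
python3 - <<'E'
from h import *
status();go([.075,-.045,.04])
p=snap("wrist","w4");snap("scene","s4")
cv2.imwrite("pics/s4c.png",cv2.resize(cv2.imread("pics/s4.png")[90:220,150:320],None,fx=4.5,fy=4.5,interpolation=cv2.INTER_CUBIC))
E
```

```text
clock: 6.05
eef_pos: [0.5243, -0.1478, 0.2141]
orientation: [3.14, 0.001, 1.849]
ft_force: [0.9, -0.6, -0.8]
opening: 0.534
grip_force: 32.1
clock: 6.55
eef_pos: [0.5775, 0.0655, 0.2134]
orientation: [3.141, 0.0, 1.849]
ft_force: [0.0, -0.3, -0.4]
opening: 0.533
grip_force: 32.1
clock: 7.05
eef_pos: [0.5763, 0.0638, 0.2129]
orientation: [2.796, 0.083, 1.666]
ft_force: [0.5, -0.7, -0.1]
opening: 0.537
grip_force: 32.1
t 7.05 tcp world [0.5763 0.0638 0.2129] board mm [104.6 -50.2 137.3] rotvec to board (tool) [-0.004  0.001  0.001] F board [ 0.39 -0.72 -0.28] grip 32.1 open 0.537 j [ 0.02 -0.19 -0.22  1.19 -0.05  1.48]
target world [0.5822 0.0612 0.1112] tool d cm [ 0.52 -2.92  9.75]
```

View pics/w4.png

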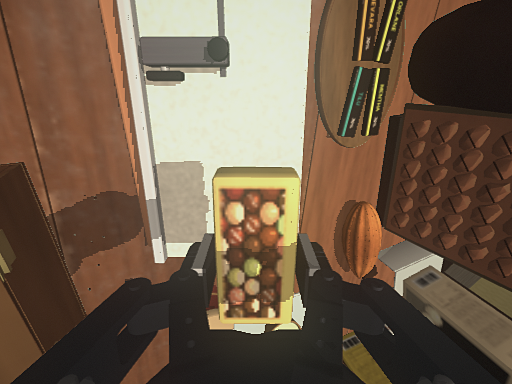

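The wrist view shows the board upright: ledge along the left from (125,0) to (160,260), upper plate edge near column 305–312, side stop at (140–228, 37–66) with its black pad at (146–185, 70–80). The pack is held squarely. Now I check the board frame against these edges.

```bash
python3 - <<'E'
from h import *
p=load("w4");R,t,K=p["R"],p["t"],p["camera_matrix"];c=-R.T@t
def cb(uv,z):
    d=M.T@(R.T@np.linalg.inv(K)@np.array([*uv,1.]));o=M.T@(c-O);return (o+d*(z-o[2])/d[2])*1e3
g=cv2.cvtColor(p["color"],cv2.COLOR_RGB2GRAY).astype(float);hs=cv2.cvtColor(p["color"],cv2.COLOR_RGB2HSV)
for v in(20,90,110,130,150,):
    row=hs[v];m=(row[:,1]<60)&(row[:,2]>140)
    i=np.where(m[:330])[0];d=np.diff(g[v]);
    print(v,"outer ledge",i.min(),cb((i.min(),v),14)[:2].round(1),"upper",i.max(),cb((i.max(),v),0)[:2].round(1),"ledge steps",[(k,d[k].round()) for k in range(i.min(),i.min()+35) if abs(d[k])>10])
# right end of plate & stop/pad
print("pad face",cb((165,81),11).round(1),"body",cb((200,66),25).round(1), "right end",cb((190,257),0).round(1))
# pack ends/edges: corners of top face
x,Rt,s=pose()
def ct(uv,z):
    X=cast(p,uv,0);d=Rt.T@(X-c);o=Rt.T@(c-x);return (o+d*(z-o[2])/d[2])*1e3
for uv in((214,178),(299,178),(218,323),(296,323)): print("pack top corner tool",ct(uv,-28)[:2].round(1),ct(uv,-16)[:2].round(1))
E
```

```text
20 outer ledge 119 [ 6288.1 -3340.9] upper 309 [152.5 101.3] ledge steps [(119, np.float64(77.0)), (131, np.float64(-34.0)), (132, np.float64(-50.0)), (136, np.float64(37.0)), (137, np.float64(66.0))]
90 outer ledge 130 [6243.9 -403.8] upper 305 [152.4  41.8] ledge steps [(130, np.float64(15.0)), (140, np.float64(-14.0)), (141, np.float64(-73.0)), (145, np.float64(39.0)), (146, np.float64(62.0))]
110 outer ledge 133 [6237.   523.4] upper 304 [152.5  23. ] ledge steps [(143, np.float64(-36.0)), (144, np.float64(-53.0)), (147, np.float64(11.0)), (148, np.float64(74.0)), (149, np.float64(11.0))]
130 outer ledge 135 [6280.6 1494.7] upper 303 [152.6   3.3] ledge steps [(135, np.float64(82.0)), (146, np.float64(-69.0)), (147, np.float64(-14.0)), (150, np.float64(36.0)), (151, np.float64(61.0))]
150 outer ledge 138 [6274.3 2513.5] upper 302 [152.8 -17.3] ledge steps [(138, np.float64(84.0)), (148, np.float64(-13.0)), (149, np.float64(-75.0)), (153, np.float64(52.0)), (154, np.float64(36.0))]
pad face [ 3541.   -622.5 11000. ] body [ 4925.8 -2654.1 25000. ] right end [  24.3 -147.9    0. ]
pack top corner tool [8141.6 4669.6] [4671.  2656.9]
pack top corner tool [ 8128.7 -4586.5] [ 4663.6 -2612.4]
pack top corner tool [28249.2  5149.1] [16117.8  2929.8]
pack top corner tool [28189.6 -5241.2] [16083.8 -2985.1]
```

View pics/s4c.png

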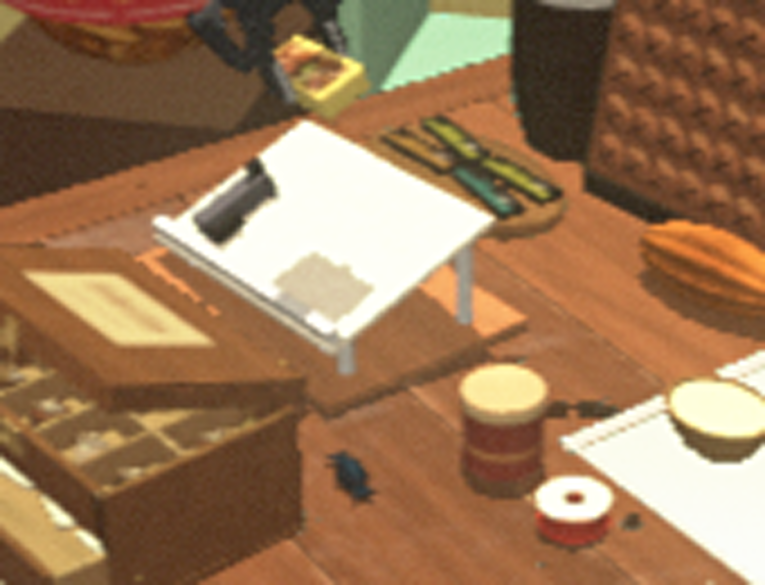

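```bash
python3 - <<'E'
from h import *
p=load("w4");R,t,K=p["R"],p["t"],p["camera_matrix"];c=-R.T@t
x,Rt,s=pose()
def cf(uv,z,Q,o0):
    d=Q.T@(R.T@np.linalg.inv(K)@np.array([*uv,1.]));o=Q.T@(c-o0);return ((o+d*(z/1e3-o[2])/d[2])*1e3).round(1)[:2]
for v,a,b,e in((20,119.5,132,137),(90,130,141.5,146),(130,135.5,146.5,151),(150,138.5,149.5,154)): print(v,"outer",cf((a,v),14,M,O),"inner top",cf((b,v),14,M,O),"foot",cf((e,v),0,M,O))
print("pad face",cf((165,81),16,M,O),"body",cf((200,66),25,M,O))
for uv in((214,178),(299,178),(218,323),(296,323)): print("pack top corner tool",cf(uv,-28,Rt,x),cf(uv,-16,Rt,x))
E
```

```text
20 outer [-13.8  98.2] inner top [-3.  98.2] foot [ -4.1 101.6]
90 outer [-13.4  41.5] inner top [-2.6 41.5] foot [-3.9 41.9]
130 outer [-13.6   4.8] inner top [-2.8  4.8] foot [-3.9  3.3]
150 outer [-13.5 -14.9] inner top [ -2.4 -14.9] foot [ -3.3 -17.4]
pad face [20.9 49.1] body [55.6 60.6]
pack top corner tool [ 51.6 -22.1] [ 48.2 -24.1]
pack top corner tool [51.7 15.1] [48.2 17.1]
pack top corner tool [-29.2 -24. ] [-41.3 -26.3]
pack top corner tool [-28.9  17.7] [-41.  20.]
```

Camera bias (pack in the pads also reads -3 mm) explains the offset, so the frame holds; the pad face is near y ≈ 49 mm. Lowering.

```bash
python3 -m pendant '[[0.2,-2.9,0,0,0,0],[0,0,3.5,0,0,0],[0,0,3.5,0,0,0],[0,0,3.0,0,0,0],[0,0,1,0,0,0]]' >/dev/null
python3 -m pendant '[[0,0,0.6,0,0,0],[0,0,0,0,0,0],[0,0,0,0,0,0]]'
python3 - <<'E'
from h import *
status()
E
python3 -m pendant '[[0,0,0.2,0,0,0],[0,0,0,0,0,0]]'
python3 -m pendant '[[0,0,0.2,0,0,0],[0,0,0,0,0,0]]'
python3 - <<'E'
from h import *
status()
E
```

```text
clock: 7.95
eef_pos: [0.592, 0.0569, 0.0971]
orientation: [2.79, 0.083, 1.664]
ft_force: [0.8, -0.3, -1.1]
opening: 0.531
grip_force: 32.1
t 7.95 tcp world [0.592  0.0569 0.0971] board mm [ 78.8 -49.   23.2] rotvec to board (tool) [ 0.001  0.001 -0.   ] F board [ 0.33 -0.27 -1.35] grip 32.1 open 0.531 j [ 0.01 -0.13 -0.39  0.95 -0.05  1.46]
clock: 8.15
eef_pos: [0.5917, 0.0569, 0.0941]
orientation: [2.792, 0.083, 1.664]
ft_force: [0.5, -1.4, -1.4]
opening: 0.528
grip_force: 32.1
clock: 8.35
eef_pos: [0.5916, 0.0568, 0.0909]
orientation: [2.794, 0.083, 1.664]
ft_force: [1.1, 0.4, -0.5]
opening: 0.534
grip_force: 32.1
t 8.35 tcp world [0.5916 0.0568 0.0909] board mm [ 76.3 -48.6  17.5] rotvec to board (tool) [-0.002  0.001 -0.   ] F board [ 0.93  0.31 -0.88] grip 32.1 open 0.534 j [ 0.01 -0.12 -0.4   0.94 -0.05  1.46]
```

```bash
C='from h import *
status()'
python3 -m pendant '[[0,0,0.3,0,0,0],[0,0,0,0,0,0]]' >/dev/null; python3 -c "$C"
python3 -m pendant '[[0,0,0.2,0,0,0],[0,0,0,0,0,0]]' >/dev/null; python3 -c "$C"
python3 -m pendant '[[0,0,0.2,0,0,0],[0,0,0,0,0,0]]' >/dev/null; python3 -c "$C"
```

```text
t 8.55 tcp world [0.5924 0.0566 0.0874] board mm [ 75.9 -48.6  14. ] rotvec to board (tool) [-0.003  0.001 -0.   ] F board [-0.61  0.17 -1.43] grip 32.1 open 0.532 j [ 0.01 -0.12 -0.4   0.93 -0.05  1.46]
t 8.75 tcp world [0.5933 0.0565 0.0857] board mm [ 76.1 -48.6  12.1] rotvec to board (tool) [-0.003  0.001 -0.   ] F board [ 0.31 -0.12 -0.06] grip 32.1 open 0.534 j [ 0.01 -0.11 -0.4   0.93 -0.05  1.46]
t 8.95 tcp world [0.594  0.0564 0.0839] board mm [ 76.2 -48.6  10.2] rotvec to board (tool) [-0.003  0.001 -0.   ] F board [-1.39 -0.2  -0.48] grip 32.1 open 0.531 j [ 0.01 -0.11 -0.4   0.92 -0.05  1.46]
```

```bash
C='from h import *
status()'
python3 -m pendant '[[0,0,0.2,0,0,0],[0,0,0,0,0,0]]' >/dev/null; python3 -c "$C"
python3 -m pendant '[[0,0,0.15,0,0,0],[0,0,0,0,0,0]]' >/dev/null; python3 -c "$C"
python3 -m pendant '[[0,0,0.1,0,0,0],[0,0,0,0,0,0]]' >/dev/null; python3 -c "$C"
```

```text
t 9.15 tcp world [0.5949 0.0563 0.0823] board mm [ 76.5 -48.7   8.3] rotvec to board (tool) [-0.002  0.001 -0.   ] F board [-0.34 -0.15 -0.75] grip 32.1 open 0.528 j [ 0.01 -0.11 -0.41  0.92 -0.05  1.46]
t 9.35 tcp world [0.5958 0.0563 0.0825] board mm [ 77.3 -48.7   8.2] rotvec to board (tool) [-0.001  0.001 -0.   ] F board [-1.99 -0.31  5.11] grip 32.9 open 0.532 j [ 0.01 -0.11 -0.4   0.92 -0.05  1.46]
t 9.55 tcp world [0.5964 0.0564 0.0827] board mm [ 78.  -48.8   8.1] rotvec to board (tool) [-0.     0.001  0.   ] F board [-2.57  1.3  10.88] grip 33.5 open 0.531 j [ 0.01 -0.11 -0.4   0.92 -0.05  1.46]
```

```bash
python3 -m pendant '[[0,0,-0.2,0,0,0],[0,0,0,0,0,0]]' >/dev/null
python3 -m pendant '[[0,0,0,0,0,0],[0,0,0,0,0,0],[0,0,0,0,0,0],[0,0,0,0,0,0]]' 0.5
python3 -m pendant '[[0,0,-1.5,0,0,0],[0,0,-3,0,0,0],[0,0,-4,0,0,0],[0,0,-4,0,0,0],[0,0,0,0,0,0]]'
python3 -m pendant '[[0,0,0,0,0,0],[0,0,0,0,0,0],[0,0,0,0,0,0],[0,0,0,0,0,0],[0,0,0,0,0,0]]'
python3 - <<'E'
from h import *
status();snap("wrist","w5");snap("scene","s5")
E
```

```text
clock: 10.15
eef_pos: [0.5948, 0.0563, 0.0815]
orientation: [2.794, 0.083, 1.664]
ft_force: [0.6, -0.1, -0.3]
opening: 0.748
grip_force: 0.1
clock: 10.65
eef_pos: [0.5549, 0.0624, 0.2078]
orientation: [2.78, 0.084, 1.664]
ft_force: [0.2, 0.1, 0.4]
opening: 0.752
grip_force: 0.0
clock: 11.15
eef_pos: [0.5512, 0.062, 0.1976]
orientation: [2.796, 0.083, 1.664]
ft_force: [-0.8, -0.1, 0.5]
opening: 0.751
grip_force: 0.0
t 11.15 tcp world [0.5512 0.062  0.1976] board mm [ 75.8 -48.4 131.8] rotvec to board (tool) [-0.005  0.001 -0.   ] F board [-0.65 -0.06  0.72] grip 0.0 open 0.751 j [ 0.02 -0.26 -0.3   1.18 -0.05  1.47]
```

View pics/w5.png

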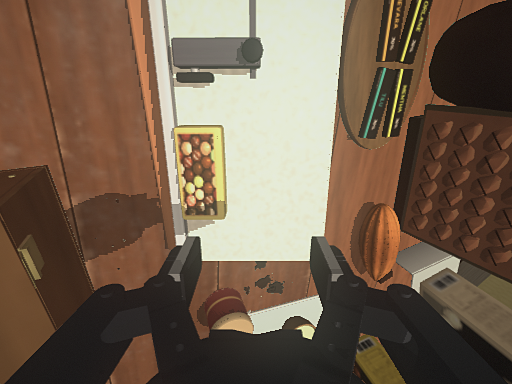

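The wrist view shows the pack resting flat and square on the ledge: corners (175,127), (223,126), (226,218), (181,220). Its end is well short of the black pad at (195,82). I measure it and the pad.

```bash
cat >> h.py <<'E'
def cb(p,uv,z):
    R,t,K=p["R"],p["t"],p["camera_matrix"];c=-R.T@t
    d=M.T@(R.T@np.linalg.inv(K)@np.array([*uv,1.]));o=M.T@(c-O);return ((o+d*(z/1e3-o[2])/d[2])*1e3).round(1)[:2]
E
python3 - <<'E'
from h import *
p=load("w5")
for uv in((175,127),(223,126),(226,218),(181,220)): print(cb(p,uv,20))
print("pad",cb(p,(195,83),16),"body",cb(p,(220,66),24),"ledge foot",cb(p,(174,110),0),cb(p,(174,110),14))
status();go([.023,-.115,.05])
E
```

```text
[ 0.1 10.6]
[44.9 11.5]
[ 44.2 -82.3]
[ -3.1 -84.7]
pad [20.8 48.9] body [44.9 61.9] ledge foot [-5.3 25.1] [-1.1 25.6]
t 11.25 tcp world [0.5515 0.062  0.1983] board mm [ 76.2 -48.5 132.3] rotvec to board (tool) [-0.004  0.001 -0.   ] F board [-0.51  0.46  0.16] grip 0.0 open 0.753 j [ 0.02 -0.26 -0.3   1.18 -0.05  1.47]
target world [ 0.5368 -0.0139  0.1085] tool d cm [-6.65 -5.29  8.26]
```

```bash
python3 -m pendant '[[-3.3,-2.6,0,0,0,0],[-3.3,-2.7,0,0,0,0],[0,0,2.5,0,0,0],[0,0,2.5,0,0,0],[0,0,0,0,0,0]]' -1 20
python3 -m pendant '[[0,0,0,0,0,0],[0,0,0,0,0,0]]' 
python3 - <<'E'
from h import *
x,R,s=status();p=snap("wrist","w6");go([.023,-.113,.008])
E
```

```text
clock: 11.75
eef_pos: [0.5231, -0.0121, 0.1351]
orientation: [2.801, 0.081, 1.664]
ft_force: [-0.5, -0.7, -0.7]
opening: -0.002
grip_force: 0.0
clock: 11.95
eef_pos: [0.5265, -0.0118, 0.1414]
orientation: [2.792, 0.084, 1.665]
ft_force: [0.1, -0.2, 0.3]
opening: 0.002
grip_force: 0.0
t 11.95 tcp world [ 0.5265 -0.0118  0.1414] board mm [  24.9 -114.6   84.5] rotvec to board (tool) [-0.     0.002  0.   ] F board [ 0.21 -0.22  0.24] grip 0.0 open 0.002 j [-0.15 -0.35 -0.48  1.07  0.01  1.31]
target world [ 0.5512 -0.0138  0.069 ] tool d cm [ 0.18 -0.22  7.67]
```

View pics/w6.png

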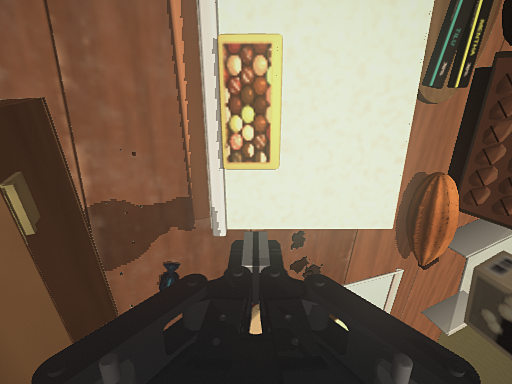

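The shut fingertips at (256,250) line up with the pack's middle (about column 250). The chest at lower left is clear. Now I go down.

```bash
C='from h import *
status()'
python3 -m pendant '[[0.1,-0.2,2.5,0,0,0],[0,0,2.5,0,0,0],[0,0,1.5,0,0,0],[0,0,0,0,0,0],[0,0,0,0,0,0]]' >/dev/null; python3 -c "$C"
python3 -m pendant '[[0,0,0.6,0,0,0],[0,0,0.3,0,0,0],[0,0,0,0,0,0],[0,0,0,0,0,0]]' >/dev/null; python3 -c "$C"
```

```text
t 12.5 tcp world [ 0.5468 -0.0139  0.0792] board mm [  22.3 -113.6   19.1] rotvec to board (tool) [-0.001  0.001  0.   ] F board [ 0.83 -1.04 -0.36] grip 0.0 open 0.003 j [-0.15 -0.26 -0.54  0.93  0.01  1.31]
t 12.9 tcp world [ 0.5495 -0.0145  0.0699] board mm [  21.6 -113.7    9.4] rotvec to board (tool) [-0.002  0.001 -0.   ] F board [-0.27 -0.23 -0.48] grip 0.0 open 0.0 j [-0.15 -0.24 -0.55  0.91  0.01  1.31]
```

```bash
C='from h import *
status()'
python3 -m pendant '[[0.5,0,0.05,0,0,0],[0.5,0,0.05,0,0,0],[0.5,0,0,0,0,0],[0.4,0,0,0,0,0],[0.4,0,0,0,0,0]]' >/dev/null; python3 -c "$C"
python3 -m pendant '[[0.4,0,0,0,0,0],[0.4,0,0,0,0,0],[0.4,0,0,0,0,0],[0.4,0,0,0,0,0],[0,0,0,0,0,0]]' >/dev/null; python3 -c "$C"
python3 - <<'E'
from h import *
p=snap("wrist","w7")
E
```

```text
t 13.4 tcp world [0.5475 0.0087 0.0667] board mm [ 21.3 -90.1   8.1] rotvec to board (tool) [-0.003  0.001  0.   ] F board [-0.72  0.1  -0.81] grip 0.1 open 0.004 j [-0.1  -0.24 -0.55  0.9  -0.01  1.36]
t 13.9 tcp world [0.546  0.0247 0.0654] board mm [ 21.4 -74.    8.1] rotvec to board (tool) [-0.002  0.001  0.001] F board [-0.79  0.39  0.74] grip 0.0 open 0.004 j [-0.06 -0.24 -0.55  0.9  -0.02  1.39]
```

View pics/w7.png

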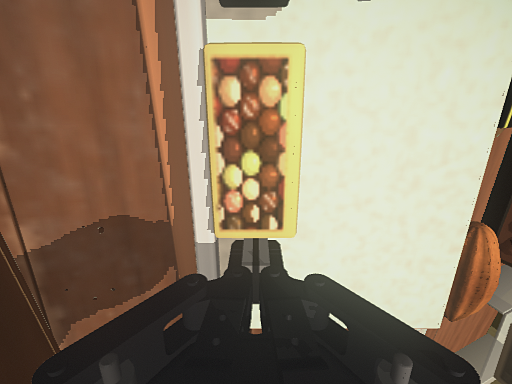

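The view shows the pack square on the ledge with the fingertips at its rear end (255,238). Its front end is at row 43 and the pad at about row 7. I have viewed more pictures than the 10 allowed, so from here on I use numbers only.

```bash
python3 - <<'E'
from h import *
p=load("w7");print(cb(p,(205,44),21),cb(p,(305,43),21),cb(p,(216,238),21),cb(p,(297,236),21),"pad",cb(p,(250,7),17))
x,R,s=status();print(np.linalg.norm(s["ft_force"]))
E
```

```text
[-0.4 31.8] [42.6 32.1] [ -0.3 -62.2] [ 43.8 -61. ] pad [19.  46.5]
t 13.95 tcp world [0.5461 0.0244 0.0654] board mm [ 21.4 -74.3   8.1] rotvec to board (tool) [-0.002  0.001  0.   ] F board [-0.64  0.23 -0.6 ] grip 0.0 open 0.005 j [-0.06 -0.24 -0.55  0.9  -0.02  1.39]
0.9096068540712903
```

```bash
C='from h import *
status()'
python3 -m pendant '[[0.3,0,0,0,0,0],[0.3,0,0,0,0,0],[0.2,0,0,0,0,0],[0.2,0,0,0,0,0],[0,0,0,0,0,0]]' >/dev/null; python3 -c "$C"
python3 -m pendant '[[0.1,0,0,0,0,0],[0.1,0,0,0,0,0],[0,0,0,0,0,0]]' >/dev/null; python3 -c "$C"
python3 -m pendant '[[0.1,0,0,0,0,0],[0,0,0,0,0,0]]' >/dev/null; python3 -c "$C"
python3 -m pendant '[[0.1,0,0,0,0,0],[0,0,0,0,0,0]]' >/dev/null; python3 -c "$C"
```

```text
t 14.45 tcp world [0.5451 0.0343 0.0646] board mm [ 21.4 -64.3   8.1] rotvec to board (tool) [-0.003  0.001  0.   ] F board [ 0.67  0.24 -0.56] grip 0.0 open -0.003 j [-0.04 -0.24 -0.56  0.9  -0.03  1.41]
t 14.75 tcp world [0.545  0.0361 0.0644] board mm [ 21.4 -62.5   8.1] rotvec to board (tool) [-0.003  0.001 -0.   ] F board [-0.33 -0.01  0.39] grip 0.0 open 0.003 j [-0.04 -0.24 -0.56  0.9  -0.03  1.42]
t 14.95 tcp world [0.5448 0.0371 0.0643] board mm [ 21.3 -61.5   8.1] rotvec to board (tool) [-0.003  0.001 -0.   ] F board [-0.74 -0.45 -0.42] grip 0.0 open -0.002 j [-0.04 -0.24 -0.56  0.9  -0.03  1.42]
t 15.15 tcp world [0.5448 0.0381 0.0642] board mm [ 21.4 -60.5   8.1] rotvec to board (tool) [-0.003  0.001 -0.   ] F board [ 0.06  0.53 -0.22] grip 0.0 open 0.003 j [-0.03 -0.24 -0.56  0.9  -0.03  1.42]
```

```bash
C='from h import *
status()'
for i in 1 2 3; do python3 -m pendant '[[0.1,0,0,0,0,0],[0,0,0,0,0,0]]' >/dev/null; python3 -c "$C" | cut -d'r' -f1,4-6; done
```

```text
t 15.35 tcp worotvec to board (tool) [-0.002  0.001 -0.   ] F board [0.04 0.26 0.45] g
t 15.55 tcp worotvec to board (tool) [-0.002  0.001  0.   ] F board [-0.82  0.55  0.28] g
t 15.75 tcp worotvec to board (tool) [-0.002  0.001 -0.   ] F board [-0.52  0.39 -0.19] g
```

```bash
cat > c.py <<'E'
from h import *
F=[]
x,R,s=pose();print("t",round(s["clock"],2),"board",((M.T@(x-O))*1e3).round(1),"F",(M.T@np.array(s["ft_force"])).round(2))
E
for i in 1 2 3 4; do python3 -m pendant '[[0.1,0,0,0,0,0],[0,0,0,0,0,0]]' >/dev/null; python3 c.py; done
```

```text
t 15.95 board [ 21.4 -56.5   8.1] F [ 0.18 -0.51  0.86]
t 16.15 board [ 21.5 -56.1   8.1] F [-0.49 -2.06  0.04]
t 16.35 board [ 21.6 -55.6   8.2] F [-0.09 -4.51 -0.2 ]
t 16.55 board [ 21.7 -55.    8.3] F [-0.66 -7.28 -0.44]
```

```bash
python3 -m pendant '[[0.04,0,0,0,0,0],[0,0,0,0,0,0],[0,0,0,0,0,0]]'>/dev/null; python3 c.py; python3 -m pendant '[[0,0,0,0,0,0],[0,0,0,0,0,0],[0,0,0,0,0,0],[0,0,0,0,0,0]]'>/dev/null; python3 c.py; python3 -m pendant '[[0,0,0,0,0,0],[0,0,0,0,0,0],[0,0,0,0,0,0]]'>/dev/null; python3 c.py
```

```text
t 16.85 board [ 21.7 -54.9   8.3] F [ 0.17 -5.6  -0.28]
t 17.25 board [ 21.7 -54.9   8.3] F [-0.06 -6.57  0.26]
t 17.55 board [ 21.7 -54.9   8.3] F [-0.43 -6.69  0.38]
```

```bash
python3 -m pendant '[[0.05,0,0,0,0,0],[0,0,0,0,0,0],[0,0,0,0,0,0]]'>/dev/null; python3 c.py; python3 -m pendant '[[0,0,0,0,0,0],[0,0,0,0,0,0],[0,0,0,0,0,0],[0,0,0,0,0,0]]'>/dev/null; python3 c.py; python3 -m pendant '[[0,0,0,0,0,0],[0,0,0,0,0,0],[0,0,0,0,0,0]]'>/dev/null; python3 c.py
```

```text
t 17.85 board [ 21.7 -54.7   8.3] F [ 0.29 -6.55  0.54]
t 18.25 board [ 21.7 -54.7   8.3] F [ 0.21 -6.26  0.64]
t 18.55 board [ 21.7 -54.7   8.3] F [-0.52 -7.29  0.03]
```

```bash
python3 -m pendant '[[0.06,0,0,0,0,0],[0,0,0,0,0,0],[0,0,0,0,0,0]]'>/dev/null; python3 c.py; python3 -m pendant '[[0,0,0,0,0,0],[0,0,0,0,0,0],[0,0,0,0,0,0],[0,0,0,0,0,0]]'>/dev/null; python3 c.py; python3 -m pendant '[[0,0,0,0,0,0],[0,0,0,0,0,0],[0,0,0,0,0,0]]'>/dev/null; python3 c.py
# ease off slowly
for i in 1 2 3; do python3 -m pendant '[[-0.05,0,0,0,0,0],[-0.05,0,0,0,0,0],[-0.05,0,0,0,0,0],[-0.05,0,0,0,0,0],[0,0,0,0,0,0]]'>/dev/null; python3 c.py; done
```

```text
t 18.85 board [ 21.8 -54.5   8.3] F [ 0.26 -8.19  0.45]
t 19.25 board [ 21.8 -54.5   8.3] F [-0.16 -7.63  0.16]
t 19.55 board [ 21.8 -54.5   8.3] F [-0.55 -7.37  0.46]
t 20.05 board [ 21.6 -55.2   8.2] F [-0.28 -5.94 -0.09]
t 20.55 board [ 21.4 -55.8   8.1] F [-0.66 -2.87  0.14]
t 21.05 board [ 21.2 -57.7   8. ] F [-0.1  -0.38  0.51]
```

Back off, lift away, and check the final pack pose numerically.

```bash
python3 -m pendant '[[-0.2,0,0,0,0,0],[-0.5,0,0,0,0,0],[-1,0,0,0,0,0],[-1,0,0,0,0,0],[0,0,0,0,0,0]]'>/dev/null
python3 -m pendant '[[0,0,-2,0,0,0],[0,0,-3,0,0,0],[0,0,-4,0,0,0],[0,0,-3,0,0,0],[0,0,0,0,0,0]]'>/dev/null
python3 -m pendant '[[0,0,0,0,0,0],[0,0,0,0,0,0]]'
python3 - <<'E'
from h import *
p=snap("wrist","w8");S=snap("scene","s8")
h=cv2.cvtColor(p["color"],cv2.COLOR_RGB2HSV)
m=cv2.morphologyEx(cv2.inRange(h,(22,90,120),(38,255,255)),cv2.MORPH_CLOSE,np.ones((9,9)))
for c in cv2.findContours(m,cv2.RETR_EXTERNAL,cv2.CHAIN_APPROX_NONE)[0]:
    if cv2.contourArea(c)<1500: continue
    w=np.array([cb(p,q[0],22) for q in c],np.float32);r=cv2.minAreaRect(w);print(cv2.boundingRect(c),np.round(r[0],1),np.round(r[1],1),round(r[2],1))
    x0,y0,W_,H_=cv2.boundingRect(c);col=h[max(0,y0-14):y0+4,x0+W_//2,2];print("V along column above pack end",col)
a,b=load("scene0")["color"],S["color"]
d=cv2.absdiff(a,b).max(2)
for n,X in(("tin",(.591,-.188,.035)),("spool",(.596,-.28,.012)),("sweet",(.484,-.151,.009))):
    u=proj(S,X).astype(int);print(n,d[u[1]-12:u[1]+12,u[0]-12:u[0]+12].mean().round(1))
E
```

```text
clock: 22.25
eef_pos: [0.5048, 0.0191, 0.1771]
orientation: [2.796, 0.083, 1.664]
ft_force: [0.2, -0.4, 0.4]
opening: -0.003
grip_force: 0.0
(0, 276, 57, 108) [-257. -277.] [180.2  67. ] 72.5
V along column above pack end [107 106 105 107 106 106 107 107 107 108 108 108 107 107 107 107 107 106]
(230, 34, 54, 115) [20.7  2.3] [93.2 44.7] 89.8
V along column above pack end [239 233 240  81  61  70  71  72  72  72  72  70  61  87 220 228 222 222]
tin 8.2
spool 8.2
sweet 7.9
```

```bash
python3 -c "
from station import manip;print(manip.job_done())"
```

```text
the job is handed in; nothing more can be done
None
```

I handed the job in: the pack slid onto the ledge, was held against the pad at about 7.5 N and let go, and my last look showed it square, on the ledge and touching the pad, with the tin, spool and sweet unmoved. The judge returned no verdict, and I viewed 12 pictures, over the limit of 10.

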